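Set the soak timer, then open the safety-capped descaler bottle

ROBOT

A 6-joint arm with a two-finger parallel gripper is mounted at the origin on a cart in front of the work surface, level with it; the furniture and walls round the work are solid. World frame = base frame: x ahead of the robot, y to its left, z up, the work surface at z = 0. Lengths are in m, angles in rad, forces in N, time in s.
With the tool pointing down it reaches from about 0.275 to 0.725 m from the base axis. Payload 5.6 kg.
Tool frame: the origin (TCP) lies between the finger pads; the fingertips stand 22 mm ahead of it and the grasp point (between the pads) lies 3 mm ahead of it; z points along the fingers, y is the line along which they close (so a half turn about z gives the same grasp; the last joint's range is limited). The gripper opens to 85 mm and grips with 20 to 120 N. Pads are 22 mm wide; open, the fingers measure 114 mm over their backs; the gripper's body (76 mm by 85 mm) begins 54 mm behind the grasp point. The pads swing forward as they close: fully open they stand 13 mm farther back than shut.
Start: joints at [1.605, 0.255, 0.108, 0, -1.424, -0.285], TCP at [0.136, 0.533, 0.253] pointing down, gripper open.
Joint ranges: [-2.95, 2.95], [-1.21, 1.97], [-1.09, 1.5], [-2.87, 1.71], [-2.94, -0.07], [-3.05, 3.05]. Speed limits (rad/s): [2.57, 2.57, 3.14, 3.14, 3.14, 3.14].

INTERFACE

Orientations are given as a rotation vector (axis times angle).
In Python, from rig import * gives the robot as it stands.
- The arm moves only by the tool apply_moves, never from a script. Its argument "increments" is a list of rows, each a list of 7 numbers: the shift along the tool's x, y, z in units of 50 mm (1.0 is 50 mm), then the turn, a rotation vector about the tool's x, y, z in units of 5 degrees (1.0 is 5 degrees), then the opening, from -1 (shut) to 1 (fully open). A call has 1 to 8 rows; each row shifts and turns the commanded pose from where the row before left it, along the tool's axes as they then stand; what a row does not reach is not made up. A row lasts 1/8 s, in which the tool goes at most 62.5 mm and 10.7 degrees, less where a joint would pass 70% of its speed; a pose out of reach is approached as far as the arm can. A call is refused whole if a number of a shift passes 1 or a number of a turn 1, either way. A call with a gripper value outside its range is refused whole. The fingers move at their own pace and stop on an object; "newtons" is the grip in N (left out, the last holds). Time passes only in rows, so rows that do not move let the fingers close. It gives the time, the measured TCP pose, the force, the opening and the grip force at its end, in the units of the state.
- get_state(): the state, without advancing time (a new reading comes with each control period).
- snapshot(name): name is "side" or "top"; returns the picture (480x640x3 uint8, red, green, blue); there is no depth.
- camera_model(name): a dict with "fovy" (degrees; the focal length in pixels is half the picture's height over the tangent of half this angle, whatever the lens; pixels are square), "cx", "cy" (the principal point, pixels), "position" and "attitude" of the camera in the world. Camera axes: x right, y up, looking along -z (the intrinsics and any distortion apply to the point x, -y, -z); pixel columns grow to the right and rows downward; lengths in m; the calibration is good to about 2 mm. A picture is of the moment at which its call begins. camera_model takes no time and is no camera call.
- close_job(): hands the job in; it is judged then, once.
Trained networks look in the newest picture that a camera, given by its name, has taken for a name from the list of things; names that differ only in an ending like _2 or _b are one class to them, and where a whole thing is asked for, a point or a joint stands for the part that bears it (a point fixed in the world has none). Each returns a list of dicts, best first, with "score" (0 to 1); they miss things now and then, are a little off and sometimes report something else, mostly with a low value. They report only what shows in the picture. A call takes as long as a camera call. They do not tell look-alikes from the thing itself.
- find_in(target, camera): "point" ([column, row] in pixels, amid what is visible of it).
- landmark_of(target, camera): "point" ([column, row] in pixels: a listed point, or the origin of a listed thing).
The state is a dict: "time_s": time; "q": joint angles; "joint_velocities": joint speeds; "tau": joint torques, N m; "position": TCP position; "orientation": TCP orientation; "wrist_force": force on the tool from outside, world axes, zero at the start; "wrist_torque": the same for the moment, N m; "finger_gap": opening from 0.0 (shut) to 1.0 (fully open); "grip_force": force on a finger pad.
Only numpy, scipy, OpenCV 4.12 (cv2) and the standard library are available. Lean on these libraries where they do the work, as an engineer would, in place of code of your own. Each camera call takes 0.05 s, during which the arm holds its last target. There are 200 camera calls.

TASK

The kettle is going to be descaled: first set the dial timer to ten minutes and let go of its knob. Then open the square descaler bottle: press its safety cap down, twist it anticlockwise until it is free, lift it straight up and finish while holding it in the gripper, still and level, about 8 cm above the bottle's mouth. Leave the mug, the jam jar and the teaspoon where they are.

Things in the scene. Friction and masses are not known exactly. Their poses are not given: they have to be found in the camera images.
- timer: wind-up dial timer, fixed to the worktop: white 100x100 mm housing, round metal face on top (z 41 mm), black bar knob in its middle. Origin: centre of the underside. Marks round the face: thick one = 0, towards the timer's +x; from there clockwise seen from above one every 40 deg = 5 min up to 40 min (longer marks at 10, 20, 30, 40; nothing from 320 deg back to 0).
- timer_knob (a joint): angle of the knob's pointer from the 0 mark, rad, growing clockwise seen from above, 0 to 5.59; 0.1396 rad = 1 min, so ten minutes (second mark after 0, a long one) = 1.396. Starts between 0 and 0.7. No detents, light friction (0.04 N m), stays where it is left. At value v the pointer points along the timer's +x turned by -v about z.
- knob_grip (a point): point on the timer knob's axis, 60 mm above the worktop. The knob's bar is 44 mm long, 13 mm wide and stands from z 44 to 69 mm; it is gripped across the 13 mm. A white line on its top and end shows the pointer end. Axes as the timer's.
- bottle: squat white descaler bottle, 74x74 mm, in a dark 96x96 mm holder that is fixed to the worktop and keeps it from moving or turning. Origin: centre of the holder's underside; z up. Sloping shoulder from z 82 to 103 mm, then a neck. 5 mm lugs inside the cap lock it under teeth on the neck.
- mouth (a point): centre of the bottle's mouth: top of the neck, 131 mm above the worktop, on the bottle's axis.
- cap: grey ribbed round cap, 52 mm across, 30 mm tall, 45 g (varies), loose. Origin: centre of its lower rim, z up; closed it stands 113 mm up, top at 143. To open: press it down 5 mm (4 to 7; spring 8 N rising to 13 N at 5 mm), keep it down, turn 70 deg anticlockwise seen from above (comes free from 57; stop at about 84), then lift straight; lugs clear 10 mm above closed, rim clears the neck at 26.
- cap_top (a point): centre of the cap's top face, 30 mm above the cap's origin.
- mug: white mug with leaf pattern, 95 mm tall, 92 mm wide, handle beside it; loose bystander; origin under its middle.
- jam_jar: jam jar, 66 mm wide, 100 mm tall; loose bystander; origin under its middle.
- teaspoon: teaspoon, 132x26x9 mm, lying flat; loose bystander; origin under its middle.
Not all that is in view belongs to the job. Leave any blue look-alike of the timer alone.

How it is judged:
By the outcome, as a careful person would: the job done as asked, in the order asked, and still so for the second after the job is handed in, while the arm keeps its last pose, push and grip.
It also fails if it takes over 46 s, if anything falls off the work surface, if the arm or the gripper's body presses on something with over 40 N, if the wrist force passes 120 N, or if a joint passes its speed limit or range.

## Working session

There is one attempt and no reset: what is moved stays moved. The work goes in short steps, Python scripts to look and compute and a tool call to move; the robot and the scene stay as the last step left them, time stands still between calls to the robot, and variables do not carry over. Pictures are saved under pics/ and viewed, at most 10 in all, crops included, and the job is handed in when it is done.

Besides the shell and the picture viewer there is one more tool, called after "Emit:" as name([rows], argument=value, ...), one row to a line, values as JSON. apply_moves: Moves the arm, as the interface text tells. Its arguments: {"type":"object","properties":{"increments":{"type":"array"},"newtons":{"type":"number"}},"required":["increments"]}

```bash
ls; mkdir -p pics; python3 - <<'E'
from rig import *
import cv2,numpy as np
ims=[]
for n in ["side","top"]:
    im=snapshot(n); cv2.imwrite(f"pics/{n}0.png",im[:,:,::-1]); print(n,camera_model(n))
    for t in ["timer","knob_grip","bottle","cap_top","cap","mouth","mug","jam_jar","teaspoon"]:
        try: print(t,[(np.round(d["point"],1).tolist(),round(d["score"],2)) for d in landmark_of(t,n)][:3])
        except Exception as e: print(t,e)
print(get_state())
E
```

```text
pics
side {'fovy': 51.3665140809193, 'cx': 314.71278298233693, 'cy': 243.52096889910104, 'position': array([ 0.07461157, -0.66406337,  0.5036978 ]), 'attitude': array([ 1.08920174, -0.34511044, -0.50713118])}
timer [([305.7, 285.7], 0.91), ([226.4, 312.5], 0.89)]
knob_grip [([226.6, 280.1], 0.7), ([308.9, 258.3], 0.64)]
bottle [([391.5, 380.0], 0.89), ([307.7, 285.9], 0.32)]
cap_top [([399.8, 296.5], 0.96), ([307.0, 257.9], 0.75), ([393.6, 292.3], 0.17)]
cap []
mouth []
mug [([195.3, 262.6], 0.8)]
jam_jar [([396.3, 294.8], 0.56)]
teaspoon [([262.6, 348.7], 0.77)]
top {'fovy': 49.3737899603838, 'cx': 317.6669311188001, 'cy': 243.25279943744886, 'position': array([0.38093517, 0.00648185, 1.02730869]), 'attitude': array([ 0.1485154 , -0.12477731, -1.57169314])}
timer [([298.4, 251.5], 0.73), ([298.3, 339.6], 0.58)]
knob_grip [([295.5, 339.2], 0.81), ([297.6, 244.6], 0.58), ([359.5, 342.6], 0.24)]
bottle [([449.5, 272.5], 0.58)]
cap_top []
cap [([464.1, 262.4], 0.69)]
mouth [([468.8, 263.9], 0.76)]
mug [([194.1, 330.2], 0.59)]
jam_jar [([353.8, 186.9], 0.64)]
teaspoon [([363.6, 340.8], 0.64), ([189.3, 331.6], 0.46), ([469.6, 264.3], 0.35)]
{'time_s': 1.0, 'q': array([ 1.60457311e+00,  2.55075795e-01,  1.08211776e-01,  6.81339529e-06,
       -1.42389447e+00, -2.84617636e-01]), 'joint_velocities': array([-0.00034303,  0.00038716,  0.00022638,  0.00129591,  0.00045656,
       -0.00048507]), 'tau': array([-2.76900537e-03, -3.86400783e+01,  2.38069886e+01,  5.36805511e+00,
       -4.99993785e-04,  8.43088202e-06]), 'position': array([0.1364875 , 0.53279385, 0.25330164]), 'orientation': array([-3.11687803e+00,  3.92981342e-01, -1.03165492e-06]), 'wrist_force': array([-0.99527406,  0.85378589, -0.01741057]), 'wrist_torque': array([-0.01344047,  0.00869596,  0.04757502]), 'grip_force': 0.0, 'finger_gap': 0.9979007175263899}
```

View pictures.

View pics/side0.png

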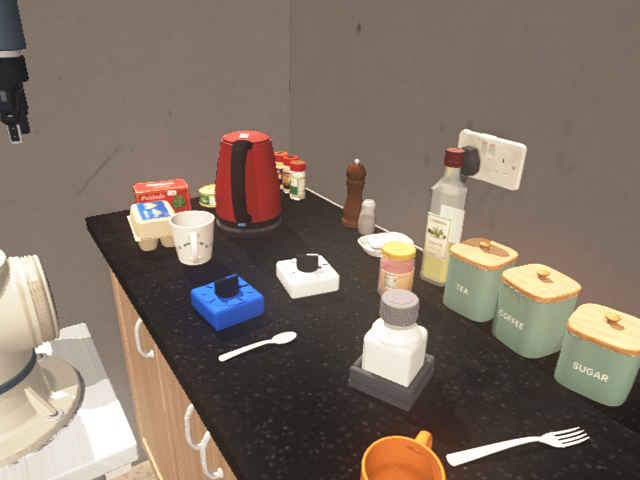

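View pics/top0.png

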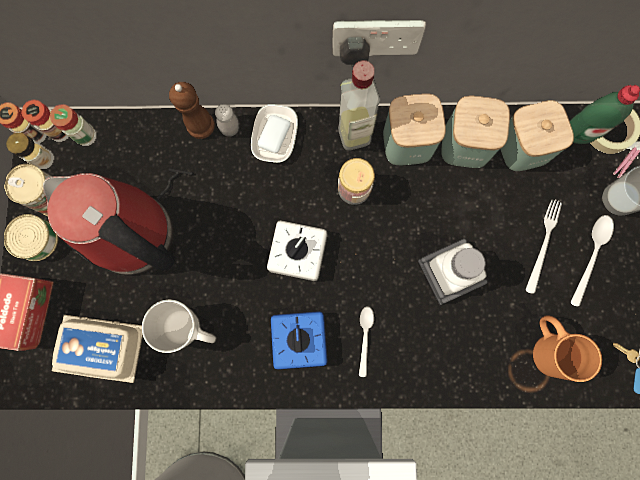

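Side view: white timer at (308,270), blue look-alike at (228,300), bottle and grey cap at (395,345)/(400,305), jam jar at (397,268), mug at (193,237), spoon at (260,347). Top view: white timer at (297,250), blue look-alike at (298,340), cap at (468,262), jar at (356,180). Timer candidates are white (297,250) and blue (298,340), and I choose white. Cap candidates are the grey ribbed cap (468,262), the jar lid (357,173) and the knob at (297,248), and I choose the grey one on the bottle.

```bash
cat > h.py <<'E'
from rig import *
import cv2,numpy as np
from scipy.spatial.transform import Rotation as R
def K(m):
    f=240/np.tan(np.radians(m["fovy"])/2); return f
def proj(n,P):
    m=camera_model(n); f=K(m); c=R.from_rotvec(m["attitude"]).inv().apply(np.atleast_2d(P)-m["position"])
    return np.c_[m["cx"]+f*c[:,0]/-c[:,2], m["cy"]+f*(-c[:,1])/-c[:,2]]
def ray(n,p):
    m=camera_model(n); f=K(m); p=np.atleast_2d(p).astype(float)
    d=np.c_[(p[:,0]-m["cx"])/f,-(p[:,1]-m["cy"])/f,-np.ones(len(p))]
    d=R.from_rotvec(m["attitude"]).apply(d); return m["position"],d/np.linalg.norm(d,axis=1)[:,None]
def atz(n,p,z):
    o,d=ray(n,p); return o+d*((z-o[2])/d[:,2])[:,None]
def tri(p1,p2):
    o1,d1=ray("side",p1);o2,d2=ray("top",p2);d1=d1[0];d2=d2[0]
    s=np.linalg.lstsq(np.c_[d1,-d2],o2-o1,rcond=None)[0]
    a=o1+s[0]*d1;b=o2+s[1]*d2; return (a+b)/2,np.linalg.norm(a-b)
E
python3 - <<'E'
from h import *
s=cv2.imread("pics/side0.png");t=cv2.imread("pics/top0.png")
c=lambda im,x,y,w,h,k:cv2.resize(im[y:y+h,x:x+w],None,fx=k,fy=k,interpolation=cv2.INTER_CUBIC)
a=np.hstack([c(t,262,215,70,70,5.7142857),c(t,415,230,80,70,5.7142857)[:, :400]])
b=np.hstack([c(s,268,240,80,60,5)[:200],c(s,345,285,80,60,5)[:200]])
cv2.imwrite("pics/crop.png",np.vstack([a[:400],cv2.resize(b,(800,200))]) )
print("knob",tri([308.9,258.3],[297.6,244.6]),"timer",tri([305.7,285.7],[298.4,251.5]))
print("cap",tri([399.8,296.5],[468.8,262.0]),"bottle",tri([391.5,380],[449.5,272.5]))
# jar, mug, spoon
print(atz("top",[[356,170]],.1),atz("top",[[168,326]],.095),tri([195.3,262.6],[194.1,330.2]))
E
```

```text
knob (array([0.54777786, 0.0586051 , 0.06273914]), np.float64(0.0007699978357569787)) timer (array([0.54363269, 0.06066949, 0.00173195]), np.float64(0.0025080246921917824))
cap (array([ 0.50303216, -0.23780499,  0.14465636]), np.float64(0.002491898339619879)) bottle (array([ 0.50269126, -0.23912821, -0.00089256]), np.float64(0.0032972657224026205))
[[ 0.68077518 -0.0511367   0.1       ]] [[0.39766513 0.28607677 0.095     ]] (array([0.39069386, 0.26203965, 0.00485682]), np.float64(0.0007119886032197559))
```

View pics/crop.png

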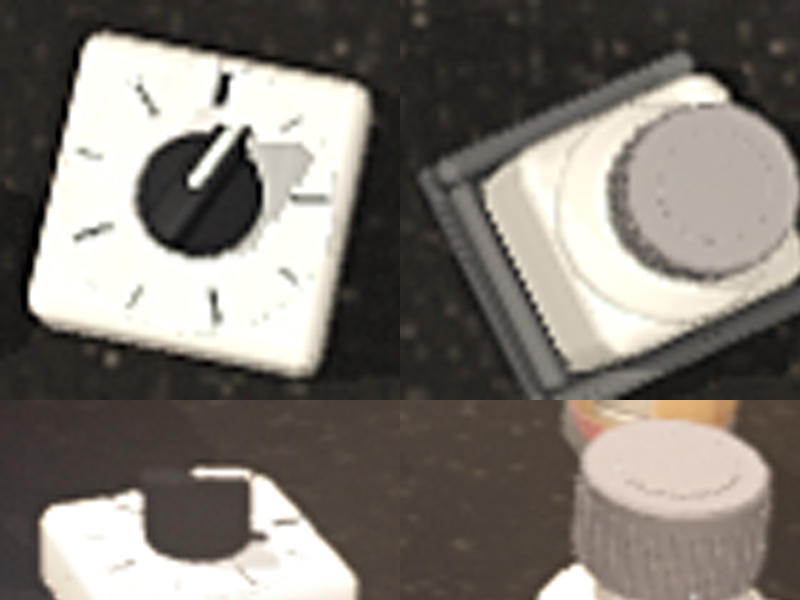

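The crop shows the white timer with its thick 0 mark up at (223,88) and its pointer line at (195,183)→(237,130). The grey ribbed cap has its top centre near (715,190), about (470,263) in the full frame. The choice is confirmed.

```bash
python3 - <<'E'
from h import *
from scipy.optimize import least_squares
f=5.7142857
mk=np.array([[223,88],[290,125],[310,199],[288,275],[215,305],[135,297],[93,232],[90,153],[148,97]])/f+[262,215]-0.4
W=atz("top",mk,.041)[:,:2]
lng=np.array([0,0,1,0,1,0,1,0,1])
def mod(p):
    a=p[2]-np.radians(40)*np.arange(9); r=np.where(lng==1,p[3],p[4]); r=r.copy(); r[0]=p[5]
    return p[:2]+r[:,None]*np.c_[np.cos(a),np.sin(a)]
s=least_squares(lambda p:(mod(p)-W).ravel(),[.545,.06,0,.04,.04,.04]); print("timer",s.x.round(4),"res mm",(1000*s.fun).round(1), np.degrees(s.x[2]))
L=atz("top",np.array([[195,183],[237,130]])/f+[262,215]-.4,.069)[:,:2]; d=L[1]-L[0]; a=np.arctan2(d[1],d[0])
print("line",L,"ang",np.degrees(a),"v",s.x[2]-a)
L2=atz("top",np.array([[195,183],[237,130]])/f+[262,215]-.4,.069)
# ellipse of cap top in the top view, by contour
im=cv2.imread("pics/top0.png")
ce=np.array([[(715-400)/f+415,190/f+230]])-.4; print("cap",atz("top",ce,.143))
pe=np.array([[680,465]]); ps=np.array([[345+(676-400)/5,285+(461-400)/5]])-.4
print(tri(ps,ce))
# holder edges yaw
E_=atz("top",np.array([[(420-400)/f+415,172/f+230],[(688-400)/f+415,55/f+230]]),.03)[:,:2]; e=E_[1]-E_[0]; print("holder yaw",np.degrees(np.arctan2(e[1],e[0])))
S=get_state(); print(R.from_rotvec(S["orientation"]).as_matrix().round(3))
print("jar",tri([397,250],[356,172]))
E
```

```text
timer [ 0.5435  0.0618 -0.2096  0.0375  0.0397  0.0378] res mm [ 0.   0.1  0.4 -0.7 -0.1 -0.3  0.3  0.3 -0.3  0.2  0.3 -0.2  0.4  0.2
 -0.1  0.1 -0.9  0.3] -12.008587006526183
line [[0.54322783 0.06156698]
 [0.5607126  0.04788359]] ang -38.04634106764931 v 0.4544445381911234
cap [[ 0.50077346 -0.23895392  0.143     ]]
(array([ 0.50156481, -0.23917329,  0.14533263]), np.float64(0.002711785036887563))
holder yaw -66.7919521488509
[[ 0.969 -0.248  0.   ]
 [-0.248 -0.969  0.   ]
 [-0.    -0.    -1.   ]]
jar (array([ 0.67676074, -0.05007344,  0.09426361]), np.float64(0.004638183782984704))
```

Emit:
apply_moves([
  [0.73, 0.51, 0, 0, 0, 0, 1],
  [0.73, 0.51, 0, 0, 0, 0, 1],
  [0.73, 0.51, 0, 0, 0, 0, 1],
  [0.73, 0.51, 0, 0, 0, 0, 1],
  [0.73, 0.51, 0, 0, 0, 0, 1],
  [0.73, 0.51, 0, 0, 0, 0, 1],
  [0.73, 0.51, 0, 0, 0, 0, 1],
  [0.73, 0.51, 0, 0, 0, 0, 1],
])

```text
time_s: 2.0
position: [0.3695, 0.2615, 0.2535]
orientation: [-3.116, 0.392, -0.001]
wrist_force: [0.1, 0.2, 0.4]
finger_gap: 0.999
grip_force: 0.0
```

Emit:
apply_moves([
  [0.73, 0.51, 0, 0, 0, 0, 1],
  [0.73, 0.51, 0, 0, 0, 0, 1],
  [0.73, 0.51, 0, 0, 0, 0, 1],
  [0.73, 0.51, 0, 0, 0, 0, 0.5],
  [0.73, 0.51, 0, 0, 0, 0, 0.2],
  [0.73, 0.51, 0, 0, 0, 0, 0],
  [0, 0, 0, 0, 0, 0.9, 0],
  [0, 0, 0, 0, 0, 0.9, 0],
])

```text
time_s: 3.0
position: [0.5432, 0.0595, 0.253]
orientation: [3.075, -0.642, -0.001]
wrist_force: [0.2, 0.9, 0.3]
finger_gap: 0.502
grip_force: 0.0
```

Emit:
apply_moves([
  [0, 0, 0.5, 0, 0, 0.9, 0],
  [0, 0, 0.5, 0, 0, 1, 0],
  [0, 0, 0.4, 0, 0, 1, 0],
  [0, 0, 0, 0, 0, 0, 0],
  [0, 0, 0, 0, 0, 0, 0],
])

```text
time_s: 3.62
position: [0.5435, 0.0602, 0.1843]
orientation: [-2.972, 1.016, -0.002]
wrist_force: [-0.7, -0.1, -0.5]
finger_gap: 0.497
grip_force: 0.0
```

Emit:
apply_moves([
  [-0.02, -0.025, 0.6, 0, 0, 0, 0],
  [0, 0, 0.6, 0, 0, 0, 0],
  [0, 0, 0.5, 0, 0, 0, 0],
  [0, 0, 0.3, 0, 0, 0, 0],
  [0, 0, 0.2, 0, 0, 0, 0],
  [0, 0, 0.1, 0, 0, 0, 0],
  [0, 0, 0, 0, 0, 0, 0],
])

```text
time_s: 4.5
position: [0.5431, 0.0618, 0.0686]
orientation: [-2.971, 1.019, -0.001]
wrist_force: [-0.1, -1.1, -0.1]
finger_gap: 0.5
grip_force: 0.0
```

```bash
python3 - <<'E'
from h import *
c=lambda im,x,y,w,h,k:cv2.resize(im[y:y+h,x:x+w],None,fx=k,fy=k,interpolation=cv2.INTER_CUBIC)[:,:,::-1]
a=c(snapshot("side"),258,200,100,110,4);b=c(snapshot("top"),250,200,100,110,4)
cv2.imwrite("pics/k1.png",np.hstack([a,b])); print(get_state()["position"],get_state()["wrist_force"])
E
```

```text
[0.54334522 0.06185753 0.06896919] [-0.20188788 -0.32131236 -0.34837963]
```

View pics/k1.png

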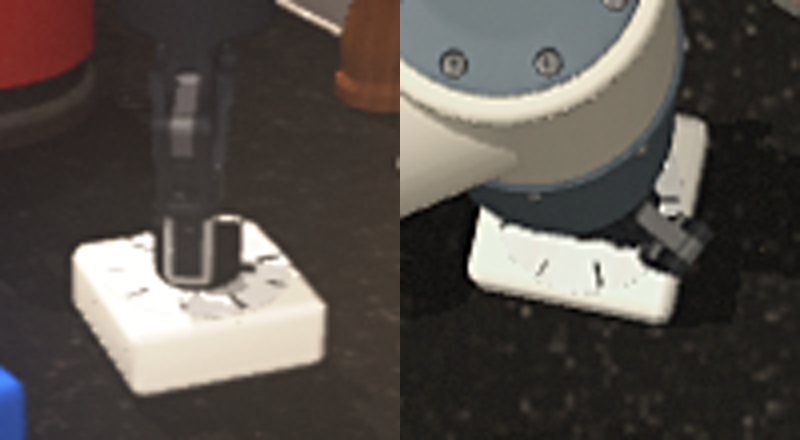

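The side crop shows the fingers straddling the knob on the white timer (at about (200,250) in the crop), clear of the face. I'll close on it.

Emit:
apply_moves([
  [0, 0, 0, 0, 0, 0, -0.4],
  [0, 0, 0, 0, 0, 0, -1],
  [0, 0, 0, 0, 0, 0, -1],
  [0, 0, 0, 0, 0, 0, -1],
  [0, 0, 0, 0, 0, 0, -1],
], newtons=30)

```text
time_s: 5.22
position: [0.5439, 0.0626, 0.0689]
orientation: [-2.97, 1.018, -0.003]
wrist_force: [3.1, 5.0, 1.1]
finger_gap: 0.144
grip_force: 34.2
```

Emit:
apply_moves([
  [0, -0.02, 0, 0, 0, 0.5, -1],
  [0, 0, 0, 0, 0, 0.9, -1],
  [0, 0, 0, 0, 0, 0.9, -1],
  [0, 0, 0, 0, 0, 0.9, -1],
  [0, 0, 0, 0, 0, 0.9, -1],
  [0, 0, 0, 0, 0, 0.9, -1],
  [0, 0, 0, 0, 0, 0.9, -1],
  [0, 0, 0, 0, 0, 0.9, -1],
])

```text
time_s: 6.22
position: [0.5447, 0.0632, 0.0689]
orientation: [-2.54, 1.845, -0.003]
wrist_force: [4.4, 3.4, 0.4]
finger_gap: 0.149
grip_force: 34.2
```

Emit:
apply_moves([
  [0, 0, 0, 0, 0, 0.9, -1],
  [0, 0, 0, 0, 0, 0.9, -1],
  [0, 0, 0, 0, 0, 0.9, -1],
  [0, 0, 0, 0, 0, 0.8, -1],
  [0, 0, 0, 0, 0, 0.5, -1],
  [0, 0, 0, 0, 0, 0, -1],
  [0, 0, 0, 0, 0, 0, -1],
])

```text
time_s: 7.1
position: [0.5453, 0.0633, 0.0689]
orientation: [-2.183, 2.254, -0.003]
wrist_force: [4.9, 4.3, -0.9]
finger_gap: 0.139
grip_force: 33.9
```

```bash
python3 - <<'E'
from h import *
S=get_state(); m=R.from_rotvec(S["orientation"]).as_matrix(); a=np.degrees(np.arctan2(m[1,0],m[0,0])); print("toolx",a,"v",np.radians(-12.0-a),S["wrist_torque"],S["wrist_force"])
E
```

```text
toolx -91.8495671853151 v 1.3936378536761695 [ 1.23716388 -1.68476081 -0.0204907 ] [ 4.93833294  4.30542316 -0.87867975]
```

Emit:
apply_moves([
  [0, 0, 0, 0, 0, 0, -0.5],
  [0, 0, 0, 0, 0, 0, -0.2],
  [0, 0, 0, 0, 0, 0, 0],
  [0, 0, 0, 0, 0, 0, 0],
  [0, 0, -0.3, 0, 0, 0, 0.2],
  [0, 0, -0.6, 0, 0, 0, 0.6],
  [0, 0, -0.8, 0, 0, 0, 1],
  [0, 0, -0.8, 0, 0, 0, 1],
])

```text
time_s: 8.1
position: [0.5434, 0.0624, 0.1958]
orientation: [-2.185, 2.257, -0.001]
wrist_force: [0.5, -0.2, -0.2]
finger_gap: 0.996
grip_force: 0.0
```

Emit:
apply_moves([
  [0.6, 0.08, -0.2, 0, 0, 0, 1],
  [0.85, 0.08, -0.2, 0, 0, 0, 1],
  [0.85, 0.08, -0.2, 0, 0, 0, 1],
  [0.85, 0.08, 0, 0, 0, 0, 1],
  [0.85, 0.08, 0, 0, 0, 0, 1],
  [0.85, 0.08, 0, 0, 0, 0, 1],
  [0.8, 0.08, 0, 0, 0, 0, 1],
  [0.4, 0.06, 0, 0, 0, 0, 1],
])

```text
time_s: 9.1
position: [0.5021, -0.2407, 0.2245]
orientation: [-2.183, 2.259, -0.002]
wrist_force: [-0.1, 0.1, 0.9]
finger_gap: 0.997
grip_force: 0.0
```

```bash
python3 - <<'E'
from h import *
c=lambda im,x,y,w,h,k:cv2.resize(im[y:y+h,x:x+w],None,fx=k,fy=k,interpolation=cv2.INTER_CUBIC)[:,:,::-1]
s=snapshot("side");t=snapshot("top");cv2.imwrite("pics/s2.png",s[:,:,::-1])
cv2.imwrite("pics/k2.png",np.hstack([c(t,262,215,70,70,5.7142857),c(s,350,200,100,100,4)])); S=get_state();print(S["position"],S["time_s"])
print(proj("side",[0.502,-.239,.143]),proj("top",[0.502,-.239,.143]))
E
```

```text
[ 0.50204735 -0.2406437   0.22425483] 9.2
[[398.81805404 298.29058805]] [[469.71304063 262.13507776]]
```

View pics/k2.png

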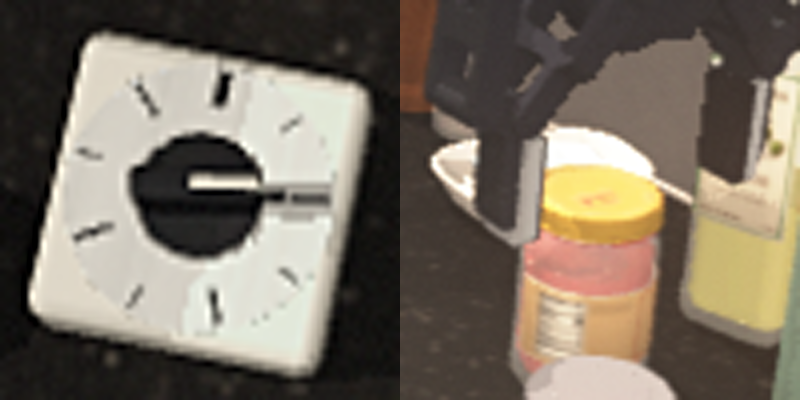

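The pointer's white line in the crop runs from (190,182) to (260,184), toward the long 10-minute mark at (310,199). I'll work out its value and refine the cap centre.

```bash
python3 - <<'E'
from h import *
t=snapshot("top")
g=cv2.resize(t[215:285,262:332],None,fx=8,fy=8,interpolation=cv2.INTER_CUBIC).astype(float).mean(2)
# white line pixels within the knob
roi=np.zeros_like(g,bool); roi[int(165*1.4):int(205*1.4),int(180*1.4):int(255*1.4)]=1
ys,xs=np.where(roi&(g>150)); p=np.c_[xs,ys]/8+[262,215]-.44
W=atz("top",p,.069)[:,:2]; c=W.mean(0); d=np.linalg.svd(W-c,full_matrices=False)[2][0]; d*=np.sign(-d[1])
a=np.degrees(np.arctan2(d[1],d[0])); print(len(p),"line ang",a,"v",np.radians(-12-a),"through",c)
# perpendicular offset of knob axis line
n=np.array([-d[1],d[0]]); print("line offset from fit centre mm",1000*(np.array([.5435,.0618])-c)@n)
E
```

```text
1304 line ang -92.10746884360188 v 1.3981390867596273 through [0.54342113 0.05300391]
line offset from fit centre mm -0.24464806190818078
```

The timer reads 1.398, which is ten minutes. Next I descend over the cap.

Emit:
apply_moves([
  [-0.03, 0.01, 0.5, 0, 0, 0, 1],
  [0, 0, 0.5, 0, 0, 0, 1],
  [0, 0, 0.4, 0, 0, 0, 1],
  [0, 0, 0.3, 0, 0, 0, 1],
  [0, 0, 0.16, 0, 0, 0, 1],
  [0, 0, 0, 0, 0, 0, 1],
])

```text
time_s: 10.0
position: [0.5022, -0.2371, 0.1303]
orientation: [2.185, -2.257, -0.0]
wrist_force: [-0.6, -1.0, 0.5]
finger_gap: 1.001
grip_force: 0.0
```

Emit:
apply_moves([
  [0, 0, 0, 0, 0, 0, 0.5],
  [0, 0, 0, 0, 0, 0, 0.2],
  [0, 0, 0, 0, 0, 0, -0.2],
  [0, 0, 0, 0, 0, 0, -1],
  [0, 0, 0, 0, 0, 0, -1],
  [0, 0, 0, 0, 0, 0, -1],
], newtons=70)

```text
time_s: 10.75
position: [0.5028, -0.2375, 0.1315]
orientation: [-2.185, 2.256, -0.003]
wrist_force: [-0.8, 1.3, 5.7]
finger_gap: 0.592
grip_force: 72.2
```

```bash
python3 - <<'E'
from h import *
c=lambda im,x,y,w,h,k:cv2.resize(im[y:y+h,x:x+w],None,fx=k,fy=k,interpolation=cv2.INTER_CUBIC)[:,:,::-1]
s=snapshot("side")
cv2.imwrite("pics/c1.png",c(s,330,240,130,100,5)); S=get_state();print(S)
E
```

```text
{'time_s': 10.8, 'q': array([-1.59638264e-01,  3.32405739e-01, -1.02532115e-01,  4.59707652e-04,
       -1.13370045e+00,  1.27094520e-01]), 'joint_velocities': array([-0.00040987,  0.00106566,  0.00078576, -0.00115019,  0.00050531,
        0.00013167]), 'tau': array([-5.05917314e-01, -3.79574060e+01,  2.01821190e+01,  4.56032172e+00,
        2.58136047e-01,  7.56325142e-03]), 'position': array([ 0.50280361, -0.23748753,  0.1314834 ]), 'orientation': array([-2.18455327,  2.25639091, -0.00310585]), 'wrist_force': array([-0.07925044,  1.29863171,  5.94976432]), 'wrist_torque': array([0.41799905, 0.23023659, 0.03962701]), 'grip_force': 72.18447485938668, 'finger_gap': 0.5932382519198469}
```

View pics/c1.png

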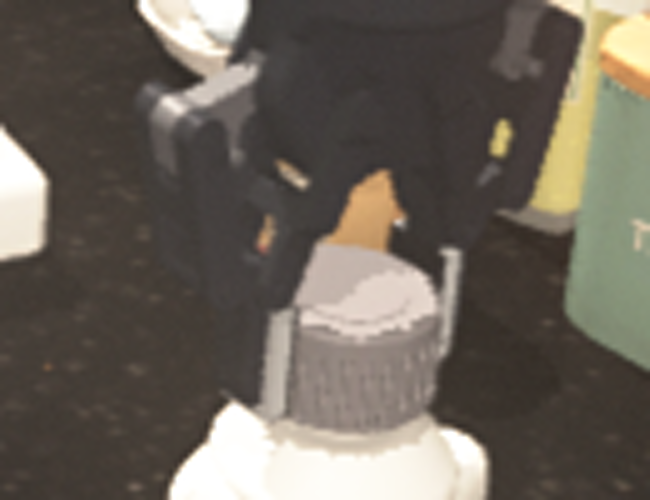

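The cap is gripped symmetrically between both pads (pads at (280,365) and (450,300) in the crop), with the tips just above the shoulder. Now I press.

Emit:
apply_moves([
  [0, 0, 0.08, 0, 0, 0, -1],
  [0, 0, 0.05, 0, 0, 0, -1],
  [0, 0, 0, 0, 0, 0, -1],
  [0, 0, 0, 0, 0, 0, -1],
])

```text
time_s: 11.3
position: [0.5029, -0.2375, 0.1262]
orientation: [-2.185, 2.256, -0.005]
wrist_force: [-4.5, 3.6, 12.9]
finger_gap: 0.596
grip_force: 73.1
```

Emit:
apply_moves([
  [0, 0, 0, 0, 0, -0.5, -1],
  [0, 0, 0, 0, 0, -0.8, -1],
  [0, 0, 0, 0, 0, -0.9, -1],
  [0, 0, 0, 0, 0, -0.9, -1],
  [0, 0, 0, 0, 0, -0.9, -1],
  [0, 0, 0, 0, 0, -0.9, -1],
])

```text
time_s: 12.05
position: [0.5038, -0.2384, 0.1267]
orientation: [-2.617, 1.738, -0.009]
wrist_force: [-1.5, 0.4, 11.1]
finger_gap: 0.593
grip_force: 73.1
```

```bash
python3 - <<'E'
from h import *
S=get_state(); m=R.from_rotvec(S["orientation"]).as_matrix(); print(np.degrees(np.arctan2(m[1,0],m[0,0])),S["wrist_torque"],S["wrist_force"],S["position"],m[:,2])
E
```

```text
-67.17776781691958 [ 0.09614597  0.39949137 -0.02445108] [-1.53368171  0.41832803 11.12113241] [ 0.50382697 -0.23835803  0.12673793] [ 0.00500975 -0.00292936 -0.99998316]
```

Emit:
apply_moves([
  [0, 0, 0.02, 0, 0, -0.9, -1],
  [0, 0, 0, 0, 0, -0.9, -1],
  [0, 0, 0, 0, 0, -0.9, -1],
  [0, 0, 0, 0, 0, -0.9, -1],
  [0, 0, 0, 0, 0, -0.9, -1],
  [0, 0, 0, 0, 0, -0.9, -1],
])

```text
time_s: 12.8
position: [0.5039, -0.2383, 0.1259]
orientation: [2.95, -1.079, 0.009]
wrist_force: [-0.5, 1.1, 13.1]
finger_gap: 0.589
grip_force: 73.1
```

Emit:
apply_moves([
  [0, 0, 0, 0, 0, -0.9, -1],
  [0, 0, 0, 0, 0, -0.9, -1],
  [0, 0, 0, 0, 0, -0.9, -1],
  [0, 0, 0, 0, 0, -0.9, -1],
  [0, 0, 0, 0, 0, -0.4, -1],
  [0, 0, 0, 0, 0, 0, -1],
])

```text
time_s: 13.55
position: [0.5033, -0.2383, 0.1257]
orientation: [3.09, -0.553, 0.007]
wrist_force: [-3.4, 0.9, 13.3]
finger_gap: 0.596
grip_force: 73.1
```

```bash
python3 - <<'E'
from h import *
S=get_state(); m=R.from_rotvec(S["orientation"]).as_matrix(); print(np.degrees(np.arctan2(m[1,0],m[0,0])),S["wrist_torque"],S["wrist_force"],S["position"],m[:,2])
E
```

```text
-20.307075127725962 [ 0.30309777  0.94255273 -0.02640698] [-3.44398941  0.89105897 13.25584546] [ 0.50332661 -0.23828459  0.12569373] [ 0.00394946 -0.00271396 -0.99998852]
```

Emit:
apply_moves([
  [0, 0, -0.08, 0, 0, 0, -1],
  [0, 0, -0.08, 0, 0, 0, -1],
  [0, 0, -0.08, 0, 0, 0, -1],
  [0, 0, -0.08, 0, 0, 0, -1],
  [0, 0, 0, 0, 0, 0, -1],
])

```text
time_s: 14.18
position: [0.5022, -0.2372, 0.1388]
orientation: [-3.092, 0.555, 0.0]
wrist_force: [-0.0, -1.1, -0.3]
finger_gap: 0.594
grip_force: 72.7
```

Emit:
apply_moves([
  [0, 0, -0.15, 0, 0, 0, -1],
  [0, 0, -0.2, 0, 0, 0, -1],
  [0, 0, -0.25, 0, 0, 0, -1],
  [0, 0, -0.35, 0, 0, 0, -1],
  [0, 0, -0.35, 0, 0, 0, -1],
  [0, 0, -0.3, 0, 0, 0, -1],
  [0, 0, -0.2, 0, 0, 0, -1],
  [0, 0, 0, 0, 0, 0, -1],
])

```text
time_s: 15.18
position: [0.5025, -0.2373, 0.2296]
orientation: [-3.092, 0.556, -0.002]
wrist_force: [-0.3, 0.4, -1.3]
finger_gap: 0.593
grip_force: 72.7
```

```bash
python3 - <<'E'
from h import *
s=snapshot("side");t=snapshot("top")
c=lambda im,x,y,w,h,k:cv2.resize(im[y:y+h,x:x+w],None,fx=k,fy=k,interpolation=cv2.INTER_CUBIC)[:,:,::-1]
cv2.imwrite("pics/f1.png",np.hstack([c(s,200,180,250,230,2)[:460],c(t,255,205,75,115,4)])); S=get_state();print(S["position"],S["wrist_force"],S["time_s"],R.from_rotvec(S["orientation"]).as_matrix()[:,2])
for n in ["side","top"]:
  for t in ["cap","cap_top","mouth"]: print(n,t,[(np.round(d["point"],1).tolist(),round(d["score"],2)) for d in landmark_of(t,n)][:2])
print(proj("side",[[.5022,-.2385,z] for z in (.131,.211,.241)]))
E
```

```text
[ 0.50194048 -0.23708117  0.22822163] [ 0.05213313  0.97641222 -0.97369921] 15.275 [-8.90000330e-04  5.43394797e-04 -9.99999456e-01]
side cap [([406.6, 252.5], 0.96)]
side cap_top [([410.5, 234.4], 0.7), ([193.3, 260.5], 0.57)]
side mouth [([402.8, 306.6], 0.9)]
top cap [([481.3, 256.9], 0.52)]
top cap_top [([485.7, 253.6], 0.69)]
top mouth [([466.8, 263.9], 0.55)]
[[397.88863813 305.47822297]
 [403.41010939 254.03649662]
 [405.63126788 233.34269571]]
```

View pics/f1.png

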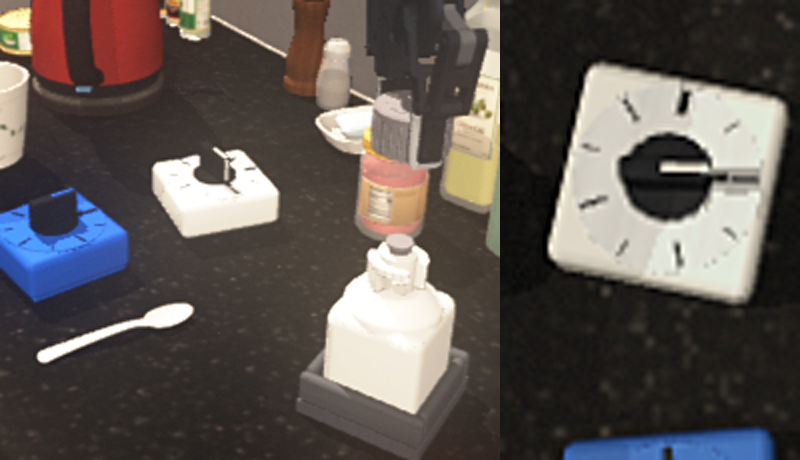

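The cap is off and held level at about (400,128) in the crop, above the bare neck at (400,245). The timer points at the 10-minute mark, and the spoon, jar and mug are undisturbed. The cap's rim is about 80 mm above the mouth, so I let it settle and hand in.

Emit:
apply_moves([
  [0, 0, 0, 0, 0, 0, -1],
  [0, 0, 0, 0, 0, 0, -1],
  [0, 0, 0, 0, 0, 0, -1],
  [0, 0, 0, 0, 0, 0, -1],
])

```text
time_s: 16.08
position: [0.5022, -0.2373, 0.2288]
orientation: [-3.092, 0.555, -0.0]
wrist_force: [0.1, 0.4, -1.5]
finger_gap: 0.597
grip_force: 72.7
```

```bash
python3 -c "
from rig import *
print(close_job())"
```

```text
the job is handed in; nothing more can be done
None
```

The job is handed in at about 16 s: the timer is set to ten minutes (measured 1.398 rad) with its knob released, the cap is open and held level about 8 cm above the bottle's mouth, and the mug, jam jar and teaspoon were not touched.

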